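Load the spring scale to its green band with slotted concrete weights

ROBOT

A 7-joint arm with a two-finger parallel gripper is mounted at the origin on the work surface. World frame = base frame: x ahead of the robot, y to its left, z up, the work surface at z = 0. Lengths are in m, angles in rad, forces in N, time in s.
With the tool pointing down it reaches from about 0.4 to 0.925 m from the base axis. Payload 4.1 kg.
Tool frame: the origin (TCP) lies between the finger pads; the fingertips stand 19 mm ahead of it and the grasp point (between the pads) is the TCP; z points along the fingers, x is the direction in which the jaws open and shut, and the axes are right-handed (so a half turn about z gives the same grasp; the last joint's range is limited). The gripper opens to 85 mm and grips with 20 to 120 N. Pads are 22 mm wide; open, the fingers measure 114 mm over their backs; the gripper's body (76 mm by 85 mm) begins 54 mm behind the grasp point. The pads swing forward as they close: fully open they stand 13 mm farther back than shut.
Start: joints at [1.221, 0.398, 0.045, 1.537, -0.019, 1.207, -0.051], TCP at [0.161, -0.63, 0.25] pointing down, gripper open.
Joint ranges: [-2.82, 2.82], [-0.49, 2.23], [-1.37, 1.46], [0, 2.46], [-1.36, 4.5], [0.23, 2], [-2.94, 2.94]. Speed limits (rad/s): [2.57, 2.57, 3.14, 3.14, 3.14, 3.14, 3.14].

INTERFACE

Orientations are given as a 3x3 rotation matrix whose columns are the frame's x, y, z axes.
In Python, from rig import bot, viewer gives the robot as it stands. The module is installed in compiled form; this text tells all that it offers.
- The arm moves only by the shell command python3 -m inch 'ROWS' [OPENING] [FORCE]. ROWS is JSON, a list of rows, each a list of 4 numbers: the shift along the world's x, y, z in cm, then the turn about the world's z in rad. In form: [[dx, dy, dz, yaw], ...]. A call has 1 to 12 rows; each row is the pose to reach, as a shift and turn from the pose measured when the call began; what a row does not reach only later rows make up. A row lasts 1/12 s, in which the tool goes at most 41.7 mm and 7.16 degrees, less where a joint would pass 70% of its speed; a pose out of reach is approached as far as the arm can. A call with a gripper value outside its range is refused whole. OPENING is the finger opening in cm, from 0 to 8.54, set as the call begins (- or left out, the last holds). The fingers move at their own pace and stop on an object; FORCE is the grip in N (left out, the last holds). Time passes only in rows, so rows that repeat a pose let the fingers close. It gives the time, the measured TCP pose, the force and the opening at its end, in the units of the state.
- bot.get_obs(): the state, without advancing time (a new reading comes with each control period).
- viewer.grab_frame(name): name is "side" or "top"; returns a dict with "image" (400x640x3 uint8, red, green, blue), "fovy" (degrees; the focal length in pixels is half the picture's height over the tangent of half this angle, whatever the lens; pixels are square), "cx", "cy" (the principal point, pixels), "dist" ([k1, k2, p1, p2, k3] as OpenCV has them; the pictures are not rectified), "world_from_camera" (4x4, takes a point from camera to world coordinates). Camera axes: x right, y up, looking along -z (the intrinsics and any distortion apply to the point x, -y, -z); pixel columns grow to the right and rows downward; lengths in m; the calibration is good to about 2 mm. A picture is of the moment at which its call begins. There is no depth.
- bot.close_job(): hands the job in, once; it reports no verdict.
The state is a dict: "time_s": time; "joint_pos": joint angles; "dq": joint speeds; "effort": joint torques, N m; "tool_pos": TCP position; "ee_rot": TCP orientation; "force": force on the tool from outside, world axes, zero at the start; "ft_torque": the same for the moment, N m; "width": finger opening in m.
Only numpy, scipy, OpenCV 4.12 (cv2) and the standard library are available. Lean on these libraries where they do the work, as an engineer would, in place of code of your own. Each camera call takes 0.05 s, during which the arm holds its last target.

TASK

Load the spring scale with the slotted concrete weights, one at a time, sliding each flat under the stem's head and pushing it home until the stem stands firmly at the end of its slot, with about 10 N and never over 25 N. Go on until the pointer has sunk into the green band; then add no more. Do not press the pan down to its stop or drop weights on it; leave the weights you do not need lying on the board, and the tub, the tin and the scraper where they are.

Things in the scene. Friction and masses are not known exactly. Their poses are not given: they have to be found in the camera images.
- scale: spring scale, fixed. A grey housing 150 x 150 mm, 66 mm high, with a white upright gauge plate (30 mm wide, 4 mm thick, from 35 to 185 mm above the table) 100 mm from the stem on its -y side. Origin: centre of its underside, under the middle of the pan; z up. The plate faces +x and -x and bears a green band with a red one below; the pan's orange-tipped pointer runs before its +x face
- pan (a joint): sink of the pan in m: 0 = fully up, grows downward, stop at 0.080. The pan is a level aluminium disc 130 mm across on a soft damped spring (130 N/m, settles in 0.5 s), rigid sideways. Its own weight, which varies, has sunk it 11 to 22 mm at the start; each weight adds about 12 mm. The pointer is in the green band from 0.0405 to 0.054, below that in the red
- pan_middle (a point): middle of the pan's upper surface, 169 mm above the table when fully up; sinks with the pan. Here stands a steel stem 10 mm thick with a brass head 20 mm wide (underside 55, top 60 mm above the pan): weights slide under it from the side. The stem is clamped rigidly 0 to 8 mm from this point along the scale's +x or -x (never aside); where is not reported: find it by feel or eye
- weight0: one of four alike grey cast-concrete slotted weights, a U-shaped block 70 long (x) x 64 wide (y) x 16 mm high, about 160 g (each a few percent off), lying flat on the 6 mm plywood board. A slot 14 mm wide runs along its length from the open end at +x to the closed end 5.5 mm short of the origin (at x = -5.5 mm). Origin: middle of the underside, which is where the stem's axis comes when the weight is pushed home; z up. Grip it across its 64 mm width
- weight1: one of four alike grey cast-concrete slotted weights, a U-shaped block 70 long (x) x 64 wide (y) x 16 mm high, about 160 g (each a few percent off), lying flat on the 6 mm plywood board. A slot 14 mm wide runs along its length from the open end at +x to the closed end 5.5 mm short of the origin (at x = -5.5 mm). Origin: middle of the underside, which is where the stem's axis comes when the weight is pushed home; z up. Grip it across its 64 mm width
- weight2: one of four alike grey cast-concrete slotted weights, a U-shaped block 70 long (x) x 64 wide (y) x 16 mm high, about 160 g (each a few percent off), lying flat on the 6 mm plywood board. A slot 14 mm wide runs along its length from the open end at +x to the closed end 5.5 mm short of the origin (at x = -5.5 mm). Origin: middle of the underside, which is where the stem's axis comes when the weight is pushed home; z up. Grip it across its 64 mm width
- weight3: one of four alike grey cast-concrete slotted weights, a U-shaped block 70 long (x) x 64 wide (y) x 16 mm high, about 160 g (each a few percent off), lying flat on the 6 mm plywood board. A slot 14 mm wide runs along its length from the open end at +x to the closed end 5.5 mm short of the origin (at x = -5.5 mm). Origin: middle of the underside, which is where the stem's axis comes when the weight is pushed home; z up. Grip it across its 64 mm width
- board: plywood board, fixed, 250 x 280 x 6 mm, on which the weights lie in two rows of two; origin at the centre of its underside
- tub: bystander: clear plastic cup-shaped tub, 100 mm across, 85 mm high; origin at the centre of its underside
- tin: bystander: small open steel tin, 64 mm across, 35 mm high; origin at the centre of its underside
- scraper: bystander: yellow plastic scraper, 220 mm long, lying flat along its x axis
Mind the look-alikes: they are no part of the job. Leave any blue or orange look-alike of the weight2 alone.

How it is judged:
On the way, in this order (a step that is already met when the one before it is completed fails the run):
1. a first weight on the pan is pushed home against the stem (over 5.5 N) (((horizontal distance between weight0 and scale below 0.013 m and height (world z) of weight0 above 0.08 m and angle between weight0's own z axis and vertical below 0.08 rad and contact force between weight0 and pan above 5.5 N) or (horizontal distance between weight1 and scale below 0.013 m and height (world z) of weight1 above 0.08 m and angle between weight1's own z axis and vertical below 0.08 rad and contact force between weight1 and pan above 5.5 N) or (horizontal distance between weight2 and scale below 0.013 m and height (world z) of weight2 above 0.08 m and angle between weight2's own z axis and vertical below 0.08 rad and contact force between weight2 and pan above 5.5 N) or (horizontal distance between weight3 and scale below 0.013 m and height (world z) of weight3 above 0.08 m and angle between weight3's own z axis and vertical below 0.08 rad and contact force between weight3 and pan above 5.5 N))), for 0.04 s.
2. that weight lies on the pan, let go (((horizontal distance between weight0 and scale below 0.013 m and height (world z) of weight0 above 0.08 m and angle between weight0's own z axis and vertical below 0.08 rad and contact force between the fingers and weight0 below 0.05 N) or (horizontal distance between weight1 and scale below 0.013 m and height (world z) of weight1 above 0.08 m and angle between weight1's own z axis and vertical below 0.08 rad and contact force between the fingers and weight1 below 0.05 N) or (horizontal distance between weight2 and scale below 0.013 m and height (world z) of weight2 above 0.08 m and angle between weight2's own z axis and vertical below 0.08 rad and contact force between the fingers and weight2 below 0.05 N) or (horizontal distance between weight3 and scale below 0.013 m and height (world z) of weight3 above 0.08 m and angle between weight3's own z axis and vertical below 0.08 rad and contact force between the fingers and weight3 below 0.05 N))), for 0.2 s.
3. a second weight on top of it is pushed home against the stem (over 5.5 N) ((((horizontal distance between weight0 and scale below 0.013 m and height (world z) of weight0 above 0.08 m and angle between weight0's own z axis and vertical below 0.08 rad and contact force between the fingers and weight0 below 0.05 N) and (horizontal distance between weight1 and scale below 0.013 m and height (world z) of weight1 above 0.08 m and angle between weight1's own z axis and vertical below 0.08 rad and contact force between weight1 and pan above 5.5 N)) or ((horizontal distance between weight0 and scale below 0.013 m and height (world z) of weight0 above 0.08 m and angle between weight0's own z axis and vertical below 0.08 rad and contact force between the fingers and weight0 below 0.05 N) and (horizontal distance between weight2 and scale below 0.013 m and height (world z) of weight2 above 0.08 m and angle between weight2's own z axis and vertical below 0.08 rad and contact force between weight2 and pan above 5.5 N)) or ((horizontal distance between weight0 and scale below 0.013 m and height (world z) of weight0 above 0.08 m and angle between weight0's own z axis and vertical below 0.08 rad and contact force between the fingers and weight0 below 0.05 N) and (horizontal distance between weight3 and scale below 0.013 m and height (world z) of weight3 above 0.08 m and angle between weight3's own z axis and vertical below 0.08 rad and contact force between weight3 and pan above 5.5 N)) or ((horizontal distance between weight1 and scale below 0.013 m and height (world z) of weight1 above 0.08 m and angle between weight1's own z axis and vertical below 0.08 rad and contact force between the fingers and weight1 below 0.05 N) and (horizontal distance between weight0 and scale below 0.013 m and height (world z) of weight0 above 0.08 m and angle between weight0's own z axis and vertical below 0.08 rad and contact force between weight0 and pan above 5.5 N)) or ((horizontal distance between weight1 and scale below 0.013 m and height (world z) of weight1 above 0.08 m and angle between weight1's own z axis and vertical below 0.08 rad and contact force between the fingers and weight1 below 0.05 N) and (horizontal distance between weight2 and scale below 0.013 m and height (world z) of weight2 above 0.08 m and angle between weight2's own z axis and vertical below 0.08 rad and contact force between weight2 and pan above 5.5 N)) or ((horizontal distance between weight1 and scale below 0.013 m and height (world z) of weight1 above 0.08 m and angle between weight1's own z axis and vertical below 0.08 rad and contact force between the fingers and weight1 below 0.05 N) and (horizontal distance between weight3 and scale below 0.013 m and height (world z) of weight3 above 0.08 m and angle between weight3's own z axis and vertical below 0.08 rad and contact force between weight3 and pan above 5.5 N)) or ((horizontal distance between weight2 and scale below 0.013 m and height (world z) of weight2 above 0.08 m and angle between weight2's own z axis and vertical below 0.08 rad and contact force between the fingers and weight2 below 0.05 N) and (horizontal distance between weight0 and scale below 0.013 m and height (world z) of weight0 above 0.08 m and angle between weight0's own z axis and vertical below 0.08 rad and contact force between weight0 and pan above 5.5 N)) or ((horizontal distance between weight2 and scale below 0.013 m and height (world z) of weight2 above 0.08 m and angle between weight2's own z axis and vertical below 0.08 rad and contact force between the fingers and weight2 below 0.05 N) and (horizontal distance between weight1 and scale below 0.013 m and height (world z) of weight1 above 0.08 m and angle between weight1's own z axis and vertical below 0.08 rad and contact force between weight1 and pan above 5.5 N)) or ((horizontal distance between weight2 and scale below 0.013 m and height (world z) of weight2 above 0.08 m and angle between weight2's own z axis and vertical below 0.08 rad and contact force between the fingers and weight2 below 0.05 N) and (horizontal distance between weight3 and scale below 0.013 m and height (world z) of weight3 above 0.08 m and angle between weight3's own z axis and vertical below 0.08 rad and contact force between weight3 and pan above 5.5 N)) or ((horizontal distance between weight3 and scale below 0.013 m and height (world z) of weight3 above 0.08 m and angle between weight3's own z axis and vertical below 0.08 rad and contact force between the fingers and weight3 below 0.05 N) and (horizontal distance between weight0 and scale below 0.013 m and height (world z) of weight0 above 0.08 m and angle between weight0's own z axis and vertical below 0.08 rad and contact force between weight0 and pan above 5.5 N)) or ((horizontal distance between weight3 and scale below 0.013 m and height (world z) of weight3 above 0.08 m and angle between weight3's own z axis and vertical below 0.08 rad and contact force between the fingers and weight3 below 0.05 N) and (horizontal distance between weight1 and scale below 0.013 m and height (world z) of weight1 above 0.08 m and angle between weight1's own z axis and vertical below 0.08 rad and contact force between weight1 and pan above 5.5 N)) or ((horizontal distance between weight3 and scale below 0.013 m and height (world z) of weight3 above 0.08 m and angle between weight3's own z axis and vertical below 0.08 rad and contact force between the fingers and weight3 below 0.05 N) and (horizontal distance between weight2 and scale below 0.013 m and height (world z) of weight2 above 0.08 m and angle between weight2's own z axis and vertical below 0.08 rad and contact force between weight2 and pan above 5.5 N)))), for 0.04 s.
4. both lie on the pan, in line, let go ((((horizontal distance between weight0 and scale below 0.013 m and height (world z) of weight0 above 0.08 m and angle between weight0's own z axis and vertical below 0.08 rad and contact force between the fingers and weight0 below 0.05 N) and (horizontal distance between weight1 and scale below 0.013 m and height (world z) of weight1 above 0.08 m and angle between weight1's own z axis and vertical below 0.08 rad and contact force between the fingers and weight1 below 0.05 N) and horizontal distance between weight0 and weight1 below 0.005 m) or ((horizontal distance between weight0 and scale below 0.013 m and height (world z) of weight0 above 0.08 m and angle between weight0's own z axis and vertical below 0.08 rad and contact force between the fingers and weight0 below 0.05 N) and (horizontal distance between weight2 and scale below 0.013 m and height (world z) of weight2 above 0.08 m and angle between weight2's own z axis and vertical below 0.08 rad and contact force between the fingers and weight2 below 0.05 N) and horizontal distance between weight0 and weight2 below 0.005 m) or ((horizontal distance between weight0 and scale below 0.013 m and height (world z) of weight0 above 0.08 m and angle between weight0's own z axis and vertical below 0.08 rad and contact force between the fingers and weight0 below 0.05 N) and (horizontal distance between weight3 and scale below 0.013 m and height (world z) of weight3 above 0.08 m and angle between weight3's own z axis and vertical below 0.08 rad and contact force between the fingers and weight3 below 0.05 N) and horizontal distance between weight0 and weight3 below 0.005 m) or ((horizontal distance between weight1 and scale below 0.013 m and height (world z) of weight1 above 0.08 m and angle between weight1's own z axis and vertical below 0.08 rad and contact force between the fingers and weight1 below 0.05 N) and (horizontal distance between weight2 and scale below 0.013 m and height (world z) of weight2 above 0.08 m and angle between weight2's own z axis and vertical below 0.08 rad and contact force between the fingers and weight2 below 0.05 N) and horizontal distance between weight1 and weight2 below 0.005 m) or ((horizontal distance between weight1 and scale below 0.013 m and height (world z) of weight1 above 0.08 m and angle between weight1's own z axis and vertical below 0.08 rad and contact force between the fingers and weight1 below 0.05 N) and (horizontal distance between weight3 and scale below 0.013 m and height (world z) of weight3 above 0.08 m and angle between weight3's own z axis and vertical below 0.08 rad and contact force between the fingers and weight3 below 0.05 N) and horizontal distance between weight1 and weight3 below 0.005 m) or ((horizontal distance between weight2 and scale below 0.013 m and height (world z) of weight2 above 0.08 m and angle between weight2's own z axis and vertical below 0.08 rad and contact force between the fingers and weight2 below 0.05 N) and (horizontal distance between weight3 and scale below 0.013 m and height (world z) of weight3 above 0.08 m and angle between weight3's own z axis and vertical below 0.08 rad and contact force between the fingers and weight3 below 0.05 N) and horizontal distance between weight2 and weight3 below 0.005 m))), for 0.2 s.
At the end, for the whole second after the job is handed in: The pan rests with its pointer in the green band (sunk 39.7 to 54.8 mm). Each weight lies flat and released on the pan, its origin within 13 mm of the scale's middle and 5 mm of the other weights there (seen from above), or still on the board within 20 mm of its start (value of joint pan between 0.0397 and 0.0548 m and velocity of joint pan between -0.01 and 0.01 m/s and ((horizontal distance between weight0 and scale below 0.013 m and height (world z) of weight0 above 0.08 m and angle between weight0's own z axis and vertical below 0.08 rad and contact force between the fingers and weight0 below 0.05 N) or distance of weight0 from where it was at the start of the episode below 0.02 m) and ((horizontal distance between weight1 and scale below 0.013 m and height (world z) of weight1 above 0.08 m and angle between weight1's own z axis and vertical below 0.08 rad and contact force between the fingers and weight1 below 0.05 N) or distance of weight1 from where it was at the start of the episode below 0.02 m) and ((horizontal distance between weight2 and scale below 0.013 m and height (world z) of weight2 above 0.08 m and angle between weight2's own z axis and vertical below 0.08 rad and contact force between the fingers and weight2 below 0.05 N) or distance of weight2 from where it was at the start of the episode below 0.02 m) and ((horizontal distance between weight3 and scale below 0.013 m and height (world z) of weight3 above 0.08 m and angle between weight3's own z axis and vertical below 0.08 rad and contact force between the fingers and weight3 below 0.05 N) or distance of weight3 from where it was at the start of the episode below 0.02 m) and (horizontal distance between weight0 and weight1 below 0.005 m or distance of any of weight0, weight1 from where it was at the start of the episode below 0.02 m) and (horizontal distance between weight0 and weight2 below 0.005 m or distance of any of weight0, weight2 from where it was at the start of the episode below 0.02 m) and (horizontal distance between weight0 and weight3 below 0.005 m or distance of any of weight0, weight3 from where it was at the start of the episode below 0.02 m) and (horizontal distance between weight1 and weight2 below 0.005 m or distance of any of weight1, weight2 from where it was at the start of the episode below 0.02 m) and (horizontal distance between weight1 and weight3 below 0.005 m or distance of any of weight1, weight3 from where it was at the start of the episode below 0.02 m) and (horizontal distance between weight2 and weight3 below 0.005 m or distance of any of weight2, weight3 from where it was at the start of the episode below 0.02 m)); the robot touches nothing.
It fails at once if the pan or its stem is pushed with more than 25 N (contact force between anything else and pan above 25 N).
It fails at once if the pan is pressed down close to its bottom stop (sunk more than 76 mm) (value of joint pan above 0.076 m).
It fails at once if a weight is dropped on the pan or the pan is struck (the pan moves faster than 0.25 m/s) (velocity of joint pan above 0.25 m/s).
It fails at once if the tub, the tin or the scraper is moved by more than 15 mm (distance of any of tub, tin, scraper from where it was at the start of the episode above 0.015 m).
It also fails if it takes over 72 s, if anything falls off the work surface, if the arm or the gripper's body presses on something with over 40 N, if the wrist force passes 120 N, or if a joint passes its speed limit or range.

## Working session

There is one attempt and no reset: what is moved stays moved. The work goes in short steps, Python scripts to look and compute and a shell command to move; the robot and the scene stay as the last step left them, time stands still between calls to the robot, and variables do not carry over. Pictures are saved under pics/ and viewed, and the job is handed in when it is done.

```bash
ls; mkdir -p pics; python3 - <<'E'
from rig import bot, viewer
import cv2,json,numpy as np
for n in ("side","top"):
    f=viewer.grab_frame(n); cv2.imwrite(f"pics/{n}0.png",f["image"][:,:,::-1])
    print(n,f["fovy"],f["cx"],f["cy"],f["dist"],np.round(f["world_from_camera"],4).tolist())
o=bot.get_obs();print({k:np.round(v,3).tolist() for k,v in o.items()})
E
```

```text
pics
side 54.18168212007097 325.5476647952274 196.59738533835997 [-0.04389225  0.          0.          0.          0.        ] [[0.9675, 0.152, -0.2021, 0.3314], [-0.2529, 0.5941, -0.7636, -0.8606], [0.004, 0.7899, 0.6132, 0.7859], [0.0, 0.0, 0.0, 1.0]]
top 45.04771481645953 330.85254303036425 191.87191196898354 [-0.04185536  0.          0.          0.          0.        ] [[-0.0144, 0.9924, -0.1221, 0.3753], [-0.9999, -0.0149, -0.0033, -0.0127], [-0.0051, 0.122, 0.9925, 1.5155], [0.0, 0.0, 0.0, 1.0]]
{'time_s': 0.1, 'joint_pos': [1.221, 0.399, 0.045, 1.538, -0.019, 1.207, -0.051], 'dq': [-0.001, -0.002, -0.0, -0.003, -0.001, 0.001, -0.001], 'effort': [0.004, -47.626, 1.37, -25.495, 0.012, 0.005, -0.0], 'tool_pos': [0.161, -0.629, 0.249], 'ee_rot': [[0.248, -0.969, -0.001], [-0.969, -0.248, 0.002], [-0.002, 0.0, -1.0]], 'force': [-0.198, -0.02, 0.368], 'ft_torque': [-0.004, 0.042, -0.012], 'width': 0.085}
```

View pics/side0.png

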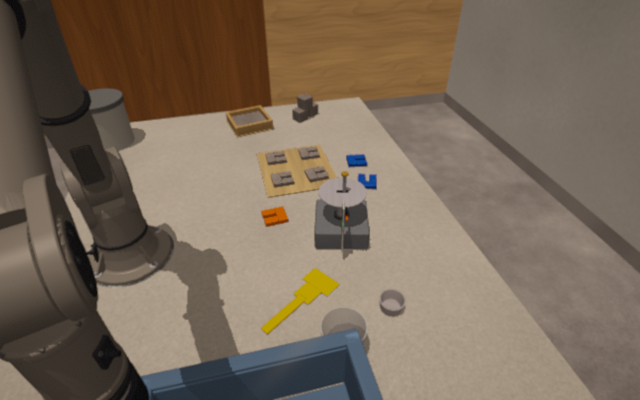

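View pics/top0.png

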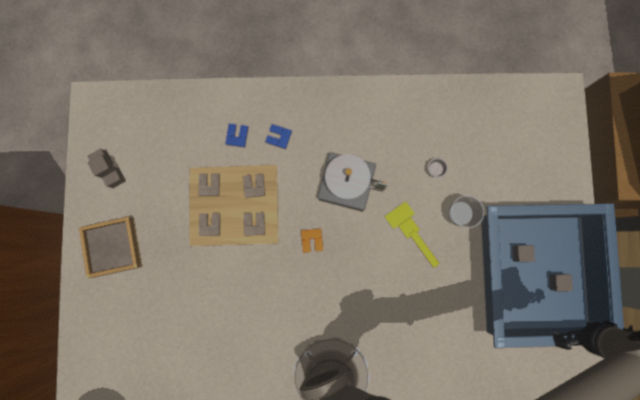

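Look-alikes (top view): grey weights on the board at (209,184), (254,184), (209,223) and (254,223) are the wanted ones. The blue pair at (237,135) and (278,136), the orange one at (312,240), and the grey block stack at (105,165) are not. Next I'll check in close crops.

```bash
cat > h.py <<'E'
from rig import bot, viewer
import cv2,numpy as np
def K(f):
    fl=200/np.tan(np.radians(f["fovy"])/2)
    return np.array([[fl,0,f["cx"]],[0,fl,f["cy"]],[0,0,1.]])
def ray(f,uv):
    p=cv2.undistortPoints(np.array(uv,float).reshape(-1,1,2),K(f),np.array(f["dist"],float)).reshape(-1,2)
    d=np.c_[p[:,0],-p[:,1],-np.ones(len(p))]
    T=np.array(f["world_from_camera"]); return T[:3,3],d@T[:3,:3].T
def plane(f,uv,z):
    c,d=ray(f,uv); return c+d*((z-c[2])/d[:,2])[:,None]
def proj(f,P):
    T=np.linalg.inv(np.array(f["world_from_camera"])); P=np.atleast_2d(P)@T[:3,:3].T+T[:3,3]
    P=P*[1,-1,-1]
    return cv2.projectPoints(P,np.zeros(3),np.zeros(3),K(f),np.array(f["dist"],float))[0].reshape(-1,2)
def crop(f,x0,y0,x1,y1,s,name):
    cv2.imwrite(name,cv2.resize(f["image"][y0:y1,x0:x1,::-1],None,fx=s,fy=s,interpolation=cv2.INTER_CUBIC))
E
python3 - <<'E'
from h import *
f=viewer.grab_frame("top"); crop(f,185,120,385,255,4,"pics/t1.png")
g=viewer.grab_frame("side"); crop(g,250,130,400,260,4,"pics/s1.png")
# weights: grey (low saturation, dark) in board region
im=f["image"]; hsv=cv2.cvtColor(im,cv2.COLOR_RGB2HSV)
sub=np.zeros(im.shape[:2],np.uint8); sub[170:243,193:276]=1
m=((hsv[...,1]<70)&(sub>0)).astype(np.uint8)
cs,_=cv2.findContours(m,cv2.RETR_EXTERNAL,cv2.CHAIN_APPROX_NONE)
for c in cs:
    if cv2.contourArea(c)<100: continue
    r=cv2.minAreaRect(c); b=cv2.boxPoints(r)
    P=plane(f,b,0.022)
    print(np.round(r[0],1),np.round(P.mean(0),4),np.round(P[:,:2],4).tolist(),[round(float(np.linalg.norm(P[i]-P[(i+1)%4])),4) for i in range(2)])
print("blob colors",)
E
```

```text
[209. 224.] [0.4642 0.3724 0.022 ] [[0.4988, 0.4043], [0.4979, 0.3415], [0.4296, 0.3407], [0.4304, 0.4031]] [0.0627, 0.0683]
[253. 223.] [0.4654 0.2352 0.022 ] [[0.5, 0.2665], [0.4991, 0.2041], [0.4309, 0.204], [0.4317, 0.266]] [0.0624, 0.0682]
[253.5 185.2] [0.5838 0.2341 0.022 ] [[0.6163, 0.2679], [0.6201, 0.206], [0.5514, 0.2006], [0.5475, 0.2621]] [0.062, 0.0689]
[208.5 184.5] [0.5882 0.3759 0.022 ] [[0.6219, 0.4066], [0.621, 0.3464], [0.5544, 0.3454], [0.5553, 0.4053]] [0.0602, 0.0665]
blob colors
```

View pics/t1.png

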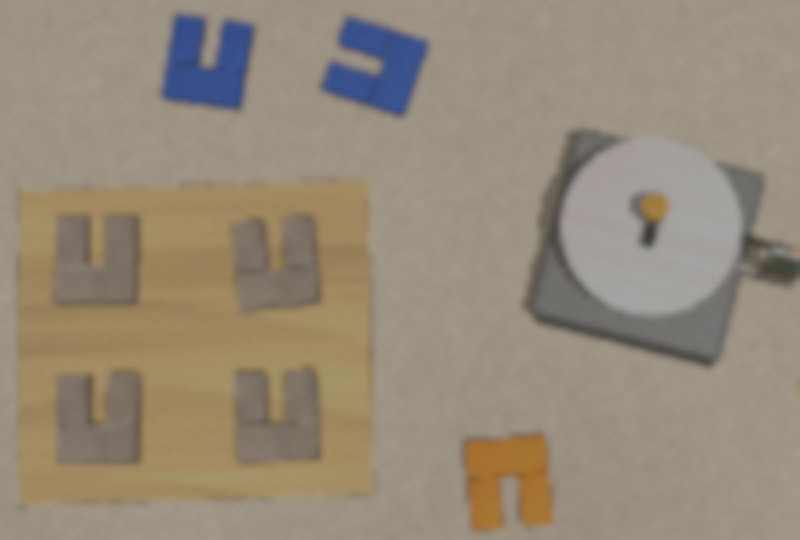

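View pics/s1.png

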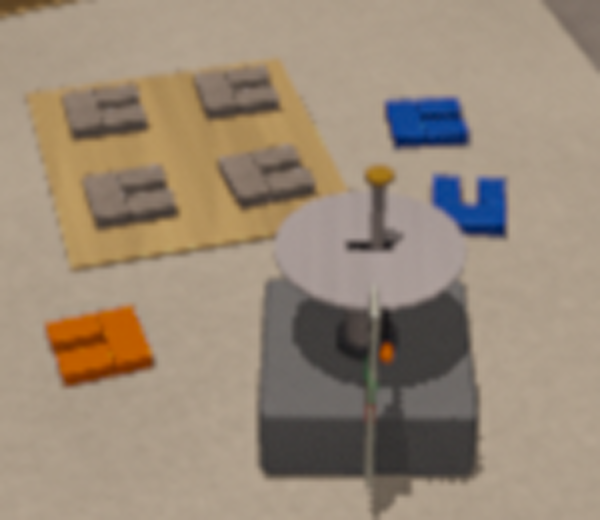

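```bash
cat > meas.py <<'E'
from h import *
def tri(f,uv,g,uv2):
    c1,d1=ray(f,uv);c2,d2=ray(g,uv2);d1=d1[0]/np.linalg.norm(d1);d2=d2[0]/np.linalg.norm(d2)
    t=np.linalg.lstsq(np.c_[d1,-d2],c2-c1,rcond=None)[0]
    a=c1+t[0]*d1;b=c2+t[1]*d2
    return (a+b)/2,np.linalg.norm(a-b)
def blob(im,lo,hi,box):
    x0,y0,x1,y1=box
    h=cv2.cvtColor(np.ascontiguousarray(im[y0:y1,x0:x1]),cv2.COLOR_RGB2HSV)
    m=cv2.inRange(h,np.array(lo),np.array(hi))
    n,l,s,c=cv2.connectedComponentsWithStats(m)
    return [(int(s[i,4]),np.round(c[i]+[x0,y0],1).tolist()) for i in range(1,n) if s[i,4]>=3]
E
python3 - <<'E'
from meas import *
f=viewer.grab_frame("top");g=viewer.grab_frame("side")
print("brass top",blob(f["image"],(10,120,90),(28,255,255),(330,150,380,200)))
print("brass side",blob(g["image"],(10,120,90),(28,255,255),(320,160,370,190)))
print("orange ptr side",blob(g["image"],(2,150,90),(16,255,255),(325,195,365,260)))
print("orange ptr top",blob(f["image"],(2,120,90),(20,255,255),(360,160,400,200)))
print("green side",blob(g["image"],(40,60,30),(85,255,255),(325,195,365,260)))
print("red side",blob(g["image"],(0,90,30),(8,255,255),(325,195,365,260)))
crop(g,315,160,375,260,6,"pics/s2.png"); crop(f,315,145,395,215,8,"pics/t2.png")
E
```

```text
brass top [(26, [348.0, 171.5])]
brass side [(111, [327.1, 167.7]), (27, [344.4, 173.4]), (11, [321.5, 181.0])]
orange ptr side [(14, [346.1, 217.9])]
orange ptr top []
green side [(5, [341.4, 224.0])]
red side [(3, [347.7, 216.0])]
```

View pics/s2.png

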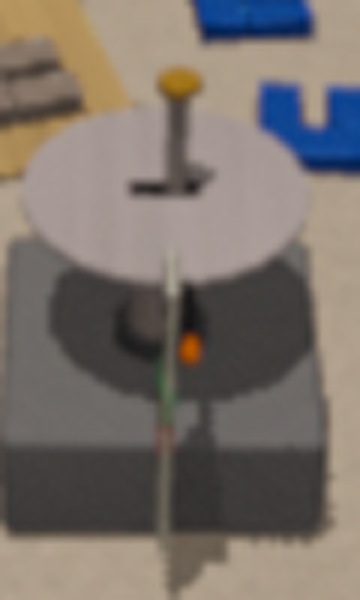

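View pics/t2.png

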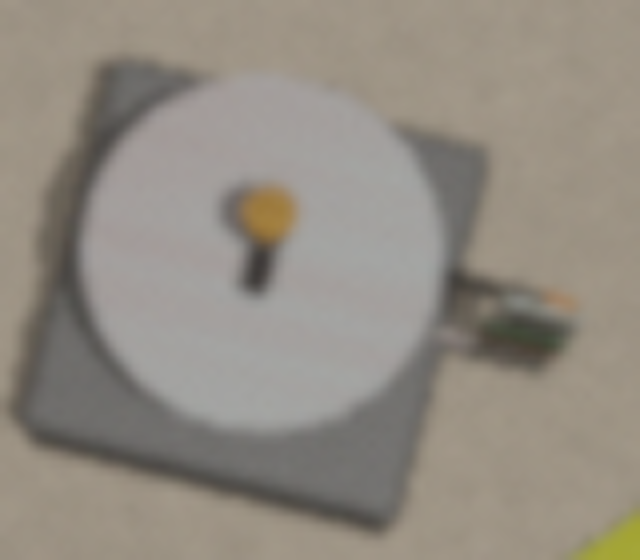

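```bash
python3 - <<'E'
from meas import *
f=viewer.grab_frame("top");g=viewer.grab_frame("side")
c=lambda x,y:[x/8+315-.44,y/8+145-.44]
print("head",tri(f,c(269,213),g,[180/6+315-.42,82/6+160-.42]))
P,e=tri(f,c(262,253),g,[167/6+315-.42,193/6+160-.42]);print("pan",P,e)
for k in (f,g):
  im=k["image"]
  h=cv2.cvtColor(im,cv2.COLOR_RGB2HSV)
  box=(322,148,374,202) if k is f else (315,172,372,210)
  x0,y0,x1,y1=box
  m=np.zeros(im.shape[:2],np.uint8);gray=cv2.cvtColor(im,cv2.COLOR_RGB2GRAY)
  if k is f: m[y0:y1,x0:x1]=((gray>135)&(h[...,1]<28))[y0:y1,x0:x1]
  else: m[y0:y1,x0:x1]=((gray>110)&(h[...,1]<40))[y0:y1,x0:x1]
  m=cv2.morphologyEx(m,cv2.MORPH_OPEN,np.ones((3,3)))
  cs=cv2.findContours(m,cv2.RETR_EXTERNAL,cv2.CHAIN_APPROX_NONE)[0];C=max(cs,key=cv2.contourArea)
  E=cv2.fitEllipse(cv2.convexHull(C));print(E,cv2.contourArea(C))
  if k is f: ef=E[0]
  else: eg=E[0]
print("pan ell",tri(f,ef,g,eg))
H=plane(f,[c(110,65),c(488,150),c(395,505),c(22,400)],.066);print(np.round(H,4))
for i in range(4):
  d=H[(i+1)%4]-H[i];print(np.linalg.norm(d),np.degrees(np.arctan2(d[1],d[0])))
S=plane(f,[c(256,290),c(270,200)],.15);print("slot",S, "plate top",plane(f,[c(525,330)],.185))
E
```

```text
head (array([ 0.59389598, -0.05702939,  0.20801603]), np.float64(0.00256808994484958))
pan [ 0.58977058 -0.05633419  0.14762536] 0.0032293214482745154
((347.5030517578125, 176.1488800048828), (44.6348876953125, 44.7725830078125), 0.6725664138793945) 1515.5
((342.4443359375, 192.2552947998047), (29.162288665771484, 47.92121124267578), 91.1280517578125) 952.0
pan ell (array([ 0.58990375, -0.05689901,  0.14632127]), np.float64(0.00289449124249732))
[[ 0.6745 -0.0019  0.066 ]
 [ 0.6393 -0.1455  0.066 ]
 [ 0.504  -0.107   0.066 ]
 [ 0.546   0.0332  0.066 ]]
0.14791715059091498 -103.76106458936786
0.14065923432591376 164.0850937883205
0.1463164849662409 73.33291025242475
0.13318784420443047 -15.265836576297904
slot [[ 0.57444705 -0.05355091  0.15      ]
 [ 0.60697867 -0.05917393  0.15      ]] plate top [[ 0.55387381 -0.14583879  0.185     ]]
```

The crops show all four grey concrete weights on the board, slots opening toward world +x. The stem head is at top-view (348,171), about 4 mm to the +x side of the pan middle at (347.5,176). The pan starts sunk about 21 mm. I'll take the near-right weight (254,223) first, going round via x≈0.5.

```bash
python3 -m inch '[[3,3,1,-0.03],[6,6,2,-0.06],[9,9,3,-0.1],[12.5,12,4,-0.13],[16,15,5,-0.16],[19,18,5,-0.2],[22,21,5,-0.25],[25,24,5,-0.25],[28,27,5,-0.25],[31,30,5,-0.25],[33,33,5,-0.25],[33,36,5,-0.25]]' 8.5 60; python3 -m inch '[[0,4,0,0],[0,8,0,0],[0,12,0,0],[0,16,0,0],[0,20,0,0],[0,24,0,0],[0,28,0,0],[0,32,0,0],[0,36,0,0],[0,40,0,0],[-1,44,0,0],[-2,47,0,0]]'
```

```text
time_s: 1.4
tool_pos: [0.4944, -0.2689, 0.3001]
ee_rot: [[0.002, -1.0, 0.003], [-1.0, -0.002, -0.0], [0.0, -0.003, -1.0]]
force: [0.3, -0.5, 0.7]
width: 0.0849
time_s: 2.4
tool_pos: [0.4735, 0.2049, 0.3004]
ee_rot: [[0.004, -1.0, 0.003], [-1.0, -0.004, 0.002], [-0.002, -0.003, -1.0]]
force: [0.0, 0.7, -0.1]
width: 0.085
```

```bash
python3 -m inch '[[-0.6,1.5,-3,0],[-1.15,3,-6,0],[-1.15,3,-10,0],[-1.15,3,-14,0],[-1.15,3,-18,0],[-1.15,3,-21.5,0],[-1.15,3,-24,0],[-1.15,3,-25.5,0],[-1.15,3,-26,0],[-1.15,3,-26,0],[-1.15,3,-26,0]]'; python3 - <<'E'
from meas import *
g=viewer.grab_frame("side"); crop(g,230,100,350,200,6,"pics/s3.png")
f=viewer.grab_frame("top"); crop(f,185,150,305,250,6,"pics/t3.png")
E
```

```text
time_s: 3.32
tool_pos: [0.4627, 0.2354, 0.0411]
ee_rot: [[0.004, -1.0, 0.004], [-1.0, -0.004, 0.003], [-0.003, -0.004, -1.0]]
force: [0.1, 0.2, 1.0]
width: 0.0849
```

View pics/s3.png

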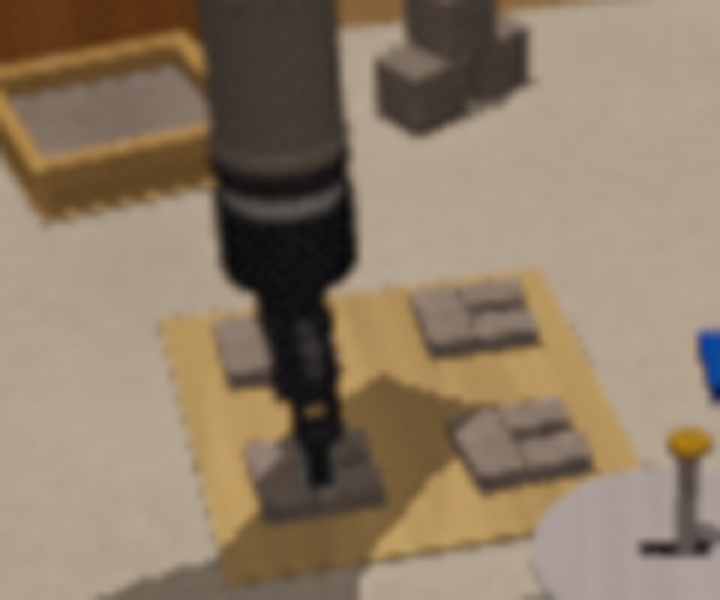

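View pics/t3.png

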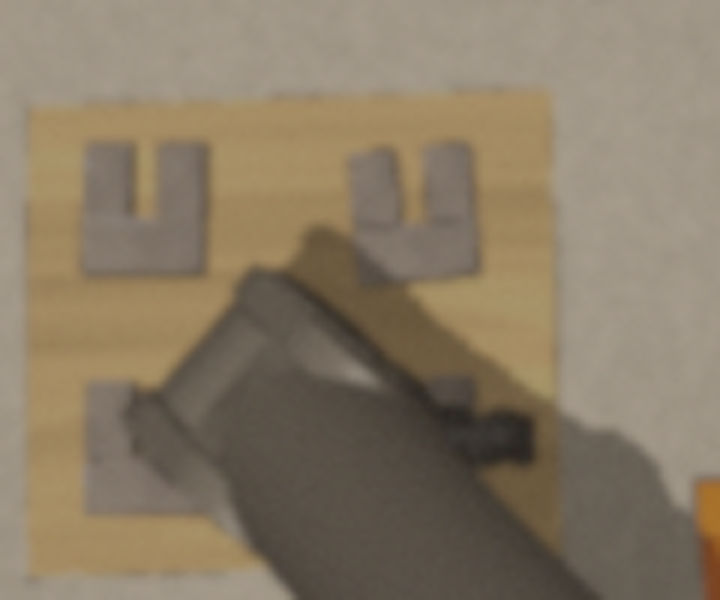

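The side view shows the near finger at (283,180), midway along the near edge of the weight. Going down and closing.

```bash
python3 -m inch '[[0,0,-0.6,0],[0,0,-1.2,0],[0,0,-1.7,0],[0,0,-1.7,0]]'; python3 -m inch '[[0,0,0,0],[0,0,0,0],[0,0,0,0],[0,0,0,0],[0,0,0,0]]' 5.5 60
```

```text
time_s: 3.75
tool_pos: [0.4625, 0.2351, 0.0239]
ee_rot: [[0.004, -1.0, 0.004], [-1.0, -0.004, 0.002], [-0.002, -0.004, -1.0]]
force: [-1.6, -0.3, 0.2]
width: 0.0851
time_s: 4.17
tool_pos: [0.4628, 0.2353, 0.0242]
ee_rot: [[0.004, -1.0, 0.005], [-1.0, -0.004, 0.002], [-0.002, -0.005, -1.0]]
force: [-0.5, -0.6, 2.9]
width: 0.0622
```

```bash
python3 -m inch '[[0,0,0.3,0],[0,0,1.5,0],[0,0,4,0],[0,0,8,0],[0,0,12,0],[0,0,15.5,0],[0,-2,17,-0.03],[0,-5,17.5,-0.08],[0,-8,17.5,-0.14],[0,-11,17.5,-0.2],[0,-14,17.5,-0.26],[0,-17,17.5,-0.26]]'; python3 -m inch '[[0,-3,0,0],[1,-5.5,0,0],[3,-7.5,0,0],[4.5,-9.3,-0.5,0],[5.9,-10.3,-1,0],[5.9,-10.3,-1,0],[5.9,-10.3,-1,0]]';python3 - <<'E'
from meas import *
g=viewer.grab_frame("side"); crop(g,270,110,400,210,6,"pics/s4.png")
f=viewer.grab_frame("top"); crop(f,275,140,395,240,6,"pics/t4.png")
E
```

```text
time_s: 5.17
tool_pos: [0.4621, 0.064, 0.2]
ee_rot: [[-0.254, -0.967, 0.006], [-0.967, 0.254, 0.001], [-0.003, -0.005, -1.0]]
force: [1.1, 0.3, -1.5]
width: 0.0619
time_s: 5.75
tool_pos: [0.5209, -0.0394, 0.19]
ee_rot: [[-0.256, -0.967, 0.005], [-0.967, 0.256, 0.002], [-0.003, -0.004, -1.0]]
force: [0.6, -0.2, -1.3]
width: 0.0622
```

View pics/s4.png

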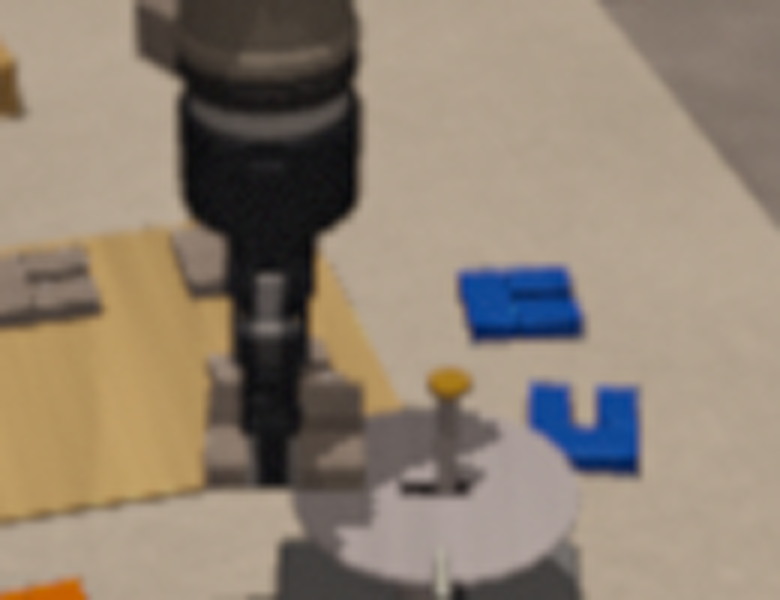

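View pics/t4.png

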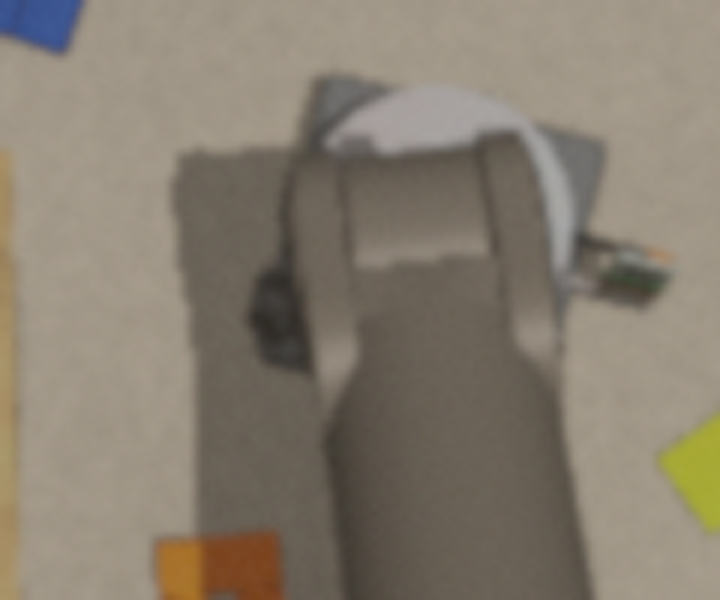

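```bash
python3 - <<'E'
from meas import *
g=viewer.grab_frame("side")
T=np.array(bot.get_obs()["tool_pos"]); v=np.array([-.256,-.967,0]);u=np.array([.967,-.256,0])
def zat(px,off): # ray hit vertical plane at offset along v
    c,d=ray(g,[px]); d=d[0]; n=v; t=((T+off*v-c)@n)/(d@n); P=c+t*d; return np.round(P,4), round(float((P-T)@u),4)
q=lambda x,y:[x/6+270-.42,y/6+110-.42]
for o in (.031,.035,.040,.045): print(o,"tip",zat(q(272,485),o))
print("weight bottom L",zat(q(207,487),.031),"R",zat(q(363,489),.031))
print("weight top edge near",zat(q(210,455),.031),zat(q(360,445),.031))
print("head now",q(450,382))
im=g["image"]; crop(g,300,150,345,200,14,"pics/s5.png")
E
```

```text
0.031 tip (array([ 0.5125, -0.0679,  0.1753]), -0.0)
0.035 tip (array([ 0.5116, -0.0718,  0.1783]), 0.0001)
0.04 tip (array([ 0.5105, -0.0767,  0.182 ]), 0.0003)
0.045 tip (array([ 0.5094, -0.0816,  0.1858]), 0.0005)
weight bottom L (array([ 0.4853, -0.0607,  0.174 ]), -0.0282) R (array([ 0.5507, -0.078 ,  0.1733]), 0.0395)
weight top edge near (array([ 0.487 , -0.0611,  0.1912]), -0.0264) (array([ 0.5492, -0.0776,  0.1969]), 0.0379)
head now [344.58, 173.24666666666667]
```

View pics/s5.png

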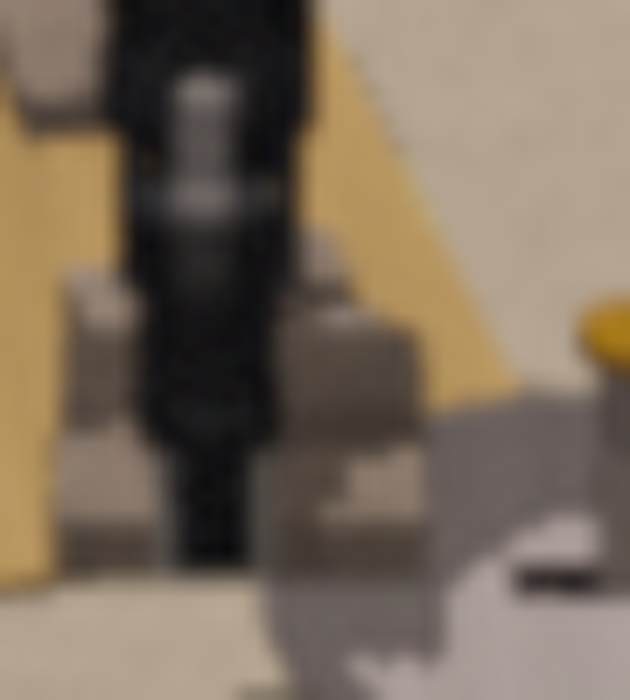

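```bash
python3 -m inch '[[0.04,0.16,-0.6,0],[0.04,0.16,-1.3,0],[0.04,0.16,-1.9,0],[1.0,-0.1,-1.9,0],[2.0,-0.36,-1.9,0],[2.94,-0.61,-1.9,0],[3.4,-0.73,-1.9,0],[3.9,-0.86,-1.9,0],[4.4,-0.99,-1.9,0],[4.87,-1.12,-1.9,0],[4.87,-1.12,-1.9,0]]';python3 - <<'E'
from meas import *
g=viewer.grab_frame("side"); crop(g,300,140,390,230,6,"pics/s6.png")
f=viewer.grab_frame("top"); crop(f,305,140,395,210,7,"pics/t6.png")
E
```

```text
time_s: 6.82
tool_pos: [0.5703, -0.0504, 0.1713]
ee_rot: [[-0.254, -0.967, 0.007], [-0.967, 0.254, 0.0], [-0.002, -0.006, -1.0]]
force: [0.2, -3.2, -2.5]
width: 0.0623
```

View pics/s6.png

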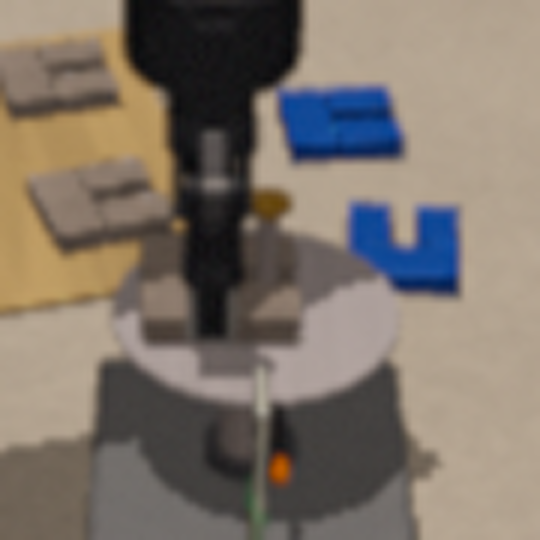

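```bash
python3 -m inch '[[0,-0.1,0,0],[0.4,-0.21,-0.2,0],[0.9,-0.34,-0.2,0],[1.3,-0.45,-0.2,0],[1.71,-0.56,-0.2,0],[1.71,-0.56,-0.2,0],[1.71,-0.56,-0.2,0]]'
```

```text
time_s: 7.5
tool_pos: [0.5876, -0.0556, 0.1696]
ee_rot: [[-0.253, -0.967, 0.008], [-0.967, 0.253, 0.001], [-0.003, -0.008, -1.0]]
force: [-1.0, -0.9, -1.2]
width: 0.0623
```

```bash
python3 -m inch '[[0.15,-0.04,0,0],[0.29,-0.08,0,0],[0.29,-0.08,0,0]]'; python3 -m inch '[[0.1,-0.03,0,0],[0.1,-0.03,0,0]]'
```

```text
time_s: 7.75
tool_pos: [0.5907, -0.0564, 0.1697]
ee_rot: [[-0.253, -0.967, 0.008], [-0.967, 0.253, 0.001], [-0.003, -0.008, -1.0]]
force: [0.8, 0.5, -1.6]
width: 0.0624
time_s: 7.92
tool_pos: [0.591, -0.0565, 0.1693]
ee_rot: [[-0.253, -0.967, 0.006], [-0.967, 0.253, 0.001], [-0.003, -0.006, -1.0]]
force: [-1.4, 0.2, -1.5]
width: 0.062
```

```bash
python3 -m inch '[[0.1,-0.03,0,0],[0.15,-0.04,0,0],[0.15,-0.04,0,0]]'
```

```text
time_s: 8.17
tool_pos: [0.5911, -0.0565, 0.1687]
ee_rot: [[-0.253, -0.967, 0.003], [-0.967, 0.253, 0.001], [-0.002, -0.002, -1.0]]
force: [-4.5, 1.5, -1.5]
width: 0.0619
```

```bash
python3 -m inch '[[0.15,-0.04,0,0],[0.25,-0.07,0,0],[0.25,-0.07,0,0],[0.25,-0.07,0,0]]'
```

```text
time_s: 8.5
tool_pos: [0.5912, -0.0566, 0.1676]
ee_rot: [[-0.253, -0.968, -0.003], [-0.968, 0.253, 0.002], [-0.001, 0.003, -1.0]]
force: [-6.7, 1.6, -1.3]
width: 0.0623
```

```bash
python3 -m inch '[[0.25,-0.07,0.1,0],[0.35,-0.09,0.1,0],[0.38,-0.1,0.1,0],[0.38,-0.1,0.1,0]]'
```

```text
time_s: 8.83
tool_pos: [0.5914, -0.0566, 0.167]
ee_rot: [[-0.252, -0.968, -0.012], [-0.968, 0.252, 0.003], [-0.0, 0.013, -1.0]]
force: [-8.0, 2.5, -1.1]
width: 0.0623
```

```bash
python3 -m inch '[[0.3,-0.08,0.05,0],[0.5,-0.13,0.05,0],[0.5,-0.13,0.05,0]]';  python3 -m inch '[[0.1,-0.02,0,0],[0,0,0,0],[0,0,0,0]]'
```

```text
time_s: 9.08
tool_pos: [0.5916, -0.0566, 0.1654]
ee_rot: [[-0.252, -0.967, -0.024], [-0.968, 0.252, 0.005], [0.001, 0.025, -1.0]]
force: [-10.3, 3.5, -0.6]
width: 0.0626
time_s: 9.33
tool_pos: [0.5913, -0.0565, 0.1654]
ee_rot: [[-0.252, -0.967, -0.025], [-0.968, 0.252, 0.005], [0.001, 0.025, -1.0]]
force: [-3.8, 0.5, -1.2]
width: 0.0622
```

```bash
python3 -m inch '[[-0.05,0.01,-0.15,0],[-0.05,0.01,-0.3,0],[-0.05,0.01,-0.5,0],[-0.05,0.01,-0.7,0],[-0.05,0.01,-0.9,0],[-0.05,0.01,-1.1,0],[-0.05,0.01,-1.2,0],[-0.05,0.01,-1.2,0]]'
```

```text
time_s: 10.0
tool_pos: [0.5913, -0.0565, 0.1534]
ee_rot: [[-0.252, -0.967, -0.024], [-0.968, 0.252, 0.005], [0.001, 0.024, -1.0]]
force: [-1.5, 0.4, 0.3]
width: 0.0622
```

```bash
python3 -m inch '[[0,0,-0.1,0],[0,0,-0.1,0],[0,0,-0.1,0],[0,0,-0.1,0],[0,0,-0.1,0],[0,0,-0.1,0]]' 8.5; python3 -m inch '[[0,0,0.5,0],[0,0,1.5,0],[-1.5,0.4,3,0],[-4,1,4,0],[-8,2,5,0],[-11,4,6,0],[-13,7,6,0],[-13,11,6,0],[-13,15,6,0],[-13,18,6,0]]';python3 - <<'E'
from meas import *
g=viewer.grab_frame("side"); crop(g,310,150,380,260,5,"pics/s7.png")
f=viewer.grab_frame("top"); crop(f,305,140,395,210,8,"pics/t7.png")
E
```

```text
time_s: 10.5
tool_pos: [0.5915, -0.0566, 0.1525]
ee_rot: [[-0.252, -0.967, -0.023], [-0.968, 0.252, 0.005], [0.001, 0.024, -1.0]]
force: [-0.2, -0.5, 0.3]
width: 0.085
time_s: 11.33
tool_pos: [0.4612, 0.1268, 0.2143]
ee_rot: [[-0.25, -0.968, -0.02], [-0.968, 0.25, 0.006], [-0.001, 0.021, -1.0]]
force: [0.6, 0.4, 0.8]
width: 0.0848
```

View pics/s7.png

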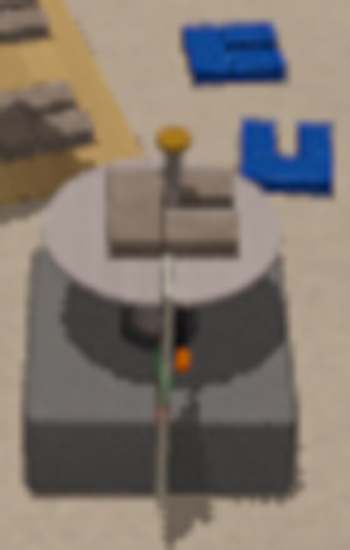

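View pics/t7.png

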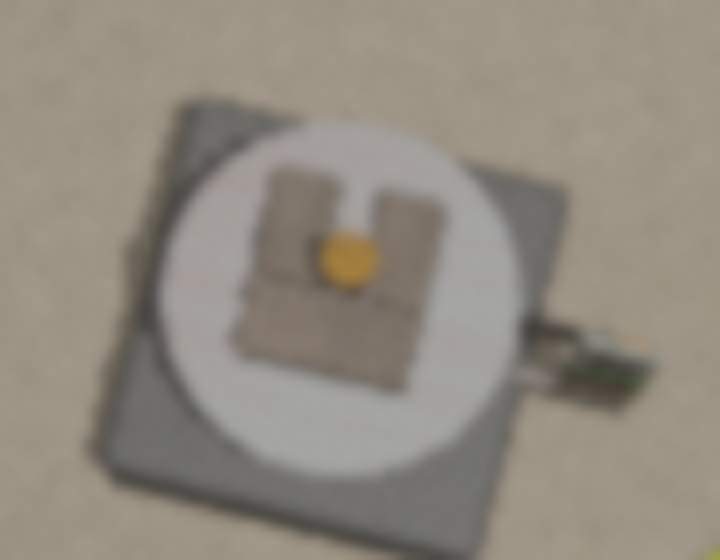

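First weight is home against the stem and flat (side view, weight at (340,196), head at (344.5,178)). Next I'll measure the sink and the next weight.

```bash
python3 - <<'E'
from meas import *
f=viewer.grab_frame("top");g=viewer.grab_frame("side")
c=lambda x,y:[x/8+305-.44,y/8+140-.44]
print("head",tri(f,c(350,260),g,[174/5+310-.4,140/5+150-.4]))
u=np.array([.967,-.256])
hs=[]
for p in ([276,165],[446,208],[402,390],[237,352]): hs.append(c(*p))
P=plane(f,hs,.147+.016-.012);print(np.round(P,4),P.mean(0))
print("ptr",blob(g["image"],(2,150,90),(16,255,255),(325,195,365,260)))
im=f["image"]; hsv=cv2.cvtColor(im,cv2.COLOR_RGB2HSV)
sub=np.zeros(im.shape[:2],np.uint8); sub[170:204,230:276]=1
m=((hsv[...,1]<70)&(sub>0)).astype(np.uint8)
cs,_=cv2.findContours(m,cv2.RETR_EXTERNAL,cv2.CHAIN_APPROX_NONE)
for k in cs:
    if cv2.contourArea(k)<100: continue
    r=cv2.minAreaRect(k); print(r,plane(f,cv2.boxPoints(r),.022).mean(0))
crop(f,185,150,285,250,6,"pics/t8.png")
E
```

```text
head (array([ 0.5936454 , -0.05777649,  0.19469311]), np.float64(0.002564378050430644))
[[ 0.6345 -0.0331  0.151 ]
 [ 0.6179 -0.0938  0.151 ]
 [ 0.5523 -0.0767  0.151 ]
 [ 0.5669 -0.018   0.151 ]] [ 0.59291729 -0.05538943  0.151     ]
ptr [(13, [346.0, 221.3])]
((256.5, 188.5), (29.0, 37.0), 90.0) [0.57328845 0.22475562 0.022     ]
```

View pics/t8.png

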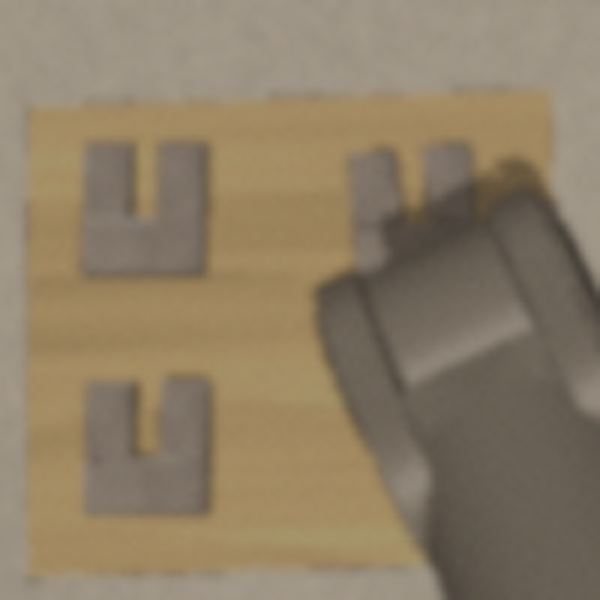

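```bash
python3 -m inch '[[3,2.7,-1,0.08],[6,5.4,-3,0.16],[9,8,-6,0.24],[11,9.8,-9.5,0.32],[12,10.7,-12.5,0.32],[12,10.7,-15,0.32],[12,10.7,-16.8,0.32],[12,10.7,-17,0.32],[12,10.7,-17,0.32]]';python3 - <<'E'
from meas import *
g=viewer.grab_frame("side"); crop(g,250,120,350,200,6,"pics/s9.png")
E
```

```text
time_s: 12.28
tool_pos: [0.5816, 0.2289, 0.0423]
ee_rot: [[0.065, -0.998, -0.025], [-0.998, -0.065, -0.005], [0.003, 0.025, -1.0]]
force: [0.2, -0.5, -0.6]
width: 0.0852
```

View pics/s9.png

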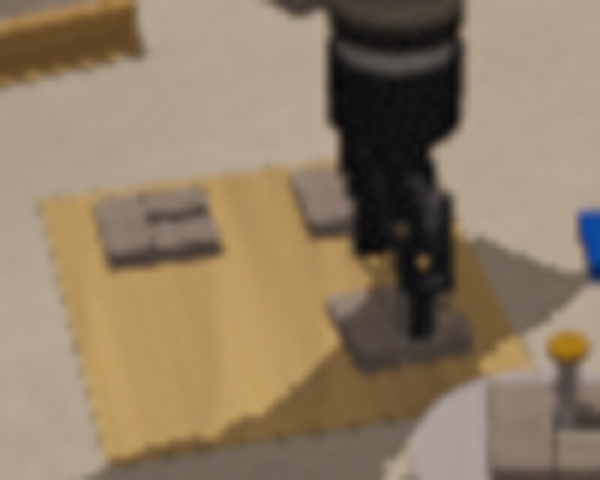

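```bash
python3 -m inch '[[-0.05,0.3,0,0],[-0.05,0.5,-0.3,0],[-0.05,0.5,-1,0],[-0.05,0.5,-1.8,0],[-0.05,0.5,-1.8,0]]'; python3 -m inch '[[0,0,0,0],[0,0,0,0],[0,0,0,0],[0,0,0,0],[0,0,0,0]]' 5.5 60
```

```text
time_s: 12.75
tool_pos: [0.581, 0.2342, 0.0245]
ee_rot: [[0.066, -0.998, -0.024], [-0.998, -0.066, -0.004], [0.003, 0.024, -1.0]]
force: [-0.6, -0.3, 0.0]
width: 0.085
time_s: 13.17
tool_pos: [0.581, 0.2342, 0.0246]
ee_rot: [[0.066, -0.998, -0.024], [-0.998, -0.066, -0.004], [0.003, 0.024, -1.0]]
force: [-0.4, 0.6, -0.6]
width: 0.0622
```

```bash
python3 -m inch '[[0,0,0.3,0],[0,0,1.5,0],[0,0,4,0],[0,0,8,0],[-1,-1,12,-0.04],[-3,-3,16,-0.1],[-5,-5.5,18,-0.16],[-6,-8.5,18,-0.24],[-7,-11.5,18,-0.32],[-7,-14.5,18,-0.32],[-7,-17.5,18,-0.32],[-7,-20.5,18,-0.32]]'; python3 -m inch '[[0,-2.5,0,0],[0.5,-4.5,0,0],[0.8,-5.8,-1,0],[1.04,-6.6,-2,0],[1.04,-6.7,-3,0],[1.04,-6.7,-3,0],[1.04,-6.7,-3,0]]';python3 - <<'E'
from meas import *
g=viewer.grab_frame("side"); crop(g,290,140,390,240,6,"pics/s10.png")
E
```

```text
time_s: 14.17
tool_pos: [0.5105, 0.028, 0.2058]
ee_rot: [[-0.251, -0.968, -0.022], [-0.968, 0.251, 0.003], [0.003, 0.022, -1.0]]
force: [0.7, 0.3, -1.4]
width: 0.062
time_s: 14.75
tool_pos: [0.5199, -0.0371, 0.1745]
ee_rot: [[-0.248, -0.968, -0.025], [-0.969, 0.248, 0.004], [0.002, 0.026, -1.0]]
force: [0.2, 0.6, -1.5]
width: 0.0622
```

View pics/s10.png

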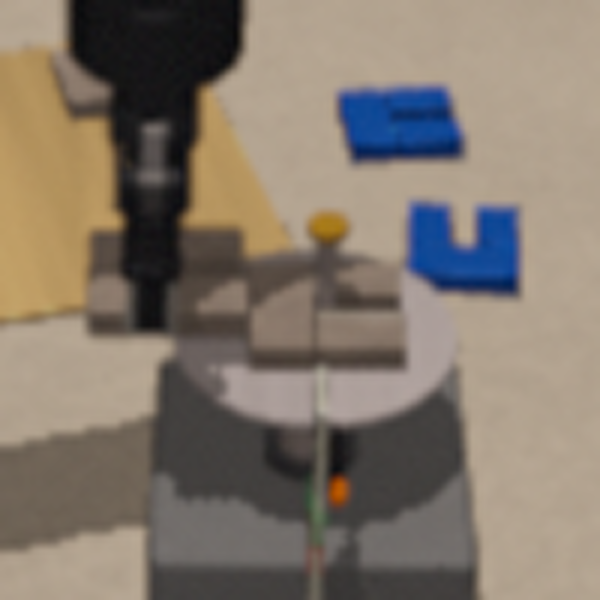

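```bash
python3 -m inch '[[0.9,-0.37,0,0],[1.9,-0.62,0,0],[2.5,-0.77,0,0],[2.9,-0.87,0,0],[3.4,-1,0,0],[3.9,-1.13,0,0],[4.5,-1.28,0,0],[5.1,-1.44,0,0],[5.7,-1.59,0,0],[6.36,-1.76,0,0],[6.36,-1.76,0,0]]';python3 - <<'E'
from meas import *
g=viewer.grab_frame("side"); crop(g,290,140,390,240,6,"pics/s11.png")
E
```

```text
time_s: 15.72
tool_pos: [0.5856, -0.0552, 0.1753]
ee_rot: [[-0.249, -0.968, -0.022], [-0.969, 0.249, 0.004], [0.002, 0.023, -1.0]]
force: [-0.3, -0.6, -1.1]
width: 0.062
```

View pics/s11.png

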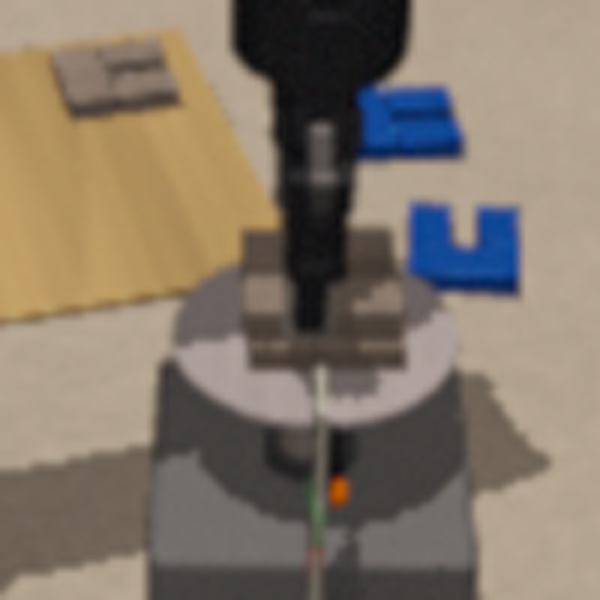

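```bash
python3 -m inch '[[0.2,-0.05,0,0],[0.4,-0.1,0,0],[0.55,-0.14,0,0],[0.65,-0.17,0,0],[0.75,-0.19,0.05,0],[0.85,-0.22,0.05,0],[0.85,-0.22,0.05,0]]'
```

```text
time_s: 16.35
tool_pos: [0.5895, -0.056, 0.1741]
ee_rot: [[-0.248, -0.968, -0.033], [-0.969, 0.248, 0.005], [0.003, 0.033, -0.999]]
force: [-7.6, 2.1, -1.6]
width: 0.0626
```

```bash
python3 -m inch '[[0.3,-0.08,0.05,0],[0.45,-0.12,0.05,0],[0.5,-0.13,0.05,0]]'
```

```text
time_s: 16.6
tool_pos: [0.5897, -0.0561, 0.1727]
ee_rot: [[-0.247, -0.968, -0.045], [-0.969, 0.247, 0.007], [0.004, 0.045, -0.999]]
force: [-9.8, 3.1, -1.4]
width: 0.0624
```

```bash
python3 -m inch '[[0,0,0,0],[-0.08,0.02,-0.2,0],[-0.08,0.02,-0.4,0],[-0.08,0.02,-0.6,0],[-0.08,0.02,-0.8,0],[-0.08,0.02,-1.0,0],[-0.08,0.02,-1.2,0],[-0.08,0.02,-1.4,0],[-0.08,0.02,-1.4,0],[-0.08,0.02,-1.4,0]]'
```

```text
time_s: 17.43
tool_pos: [0.5892, -0.0559, 0.1588]
ee_rot: [[-0.247, -0.968, -0.044], [-0.969, 0.247, 0.007], [0.004, 0.045, -0.999]]
force: [-0.0, 0.2, 0.8]
width: 0.0623
```

```bash
python3 -m inch '[[0,0,-0.1,0],[0,0,-0.1,0]]'; python3 -m inch '[[0,0,0,0],[0,0,0,0],[0,0,0,0],[0,0,0,0],[0,0,0,0]]' 8.5;  python3 -m inch '[[0,0,0.5,0],[0,0,1.5,0],[-1.5,0.4,3,0],[-4,1,4,0],[-8,2,5,0],[-11,4,6,0],[-13,7,6,0],[-13,11,6,0],[-13,15,6,0],[-13,17,6,0],[-13,17,6,0]]';python3 - <<'E'
from meas import *
g=viewer.grab_frame("side"); crop(g,310,150,380,260,5,"pics/s12.png")
f=viewer.grab_frame("top"); crop(f,305,140,395,210,8,"pics/t12.png")
print("ptr",blob(g["image"],(2,150,90),(16,255,255),(325,195,365,260)))
E
```

```text
time_s: 17.6
tool_pos: [0.5893, -0.0559, 0.1578]
ee_rot: [[-0.247, -0.968, -0.044], [-0.969, 0.247, 0.007], [0.004, 0.044, -0.999]]
force: [-0.3, 0.0, -0.0]
width: 0.0622
time_s: 18.02
tool_pos: [0.5894, -0.056, 0.1579]
ee_rot: [[-0.247, -0.968, -0.044], [-0.969, 0.247, 0.007], [0.004, 0.044, -0.999]]
force: [0.6, -0.1, 0.3]
width: 0.0848
time_s: 18.93
tool_pos: [0.4592, 0.1202, 0.2197]
ee_rot: [[-0.238, -0.97, -0.041], [-0.971, 0.238, 0.01], [0.0, 0.042, -0.999]]
force: [0.5, 1.3, 0.2]
width: 0.0849
ptr [(12, [345.9, 225.2])]
```

View pics/s12.png

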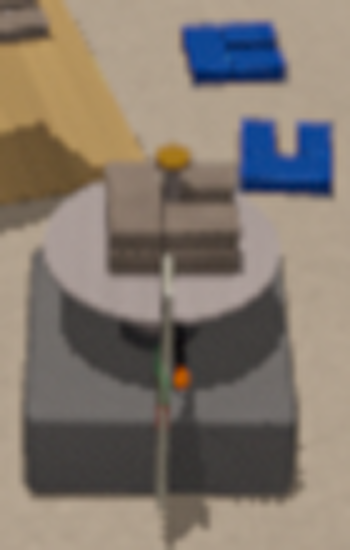

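View pics/t12.png

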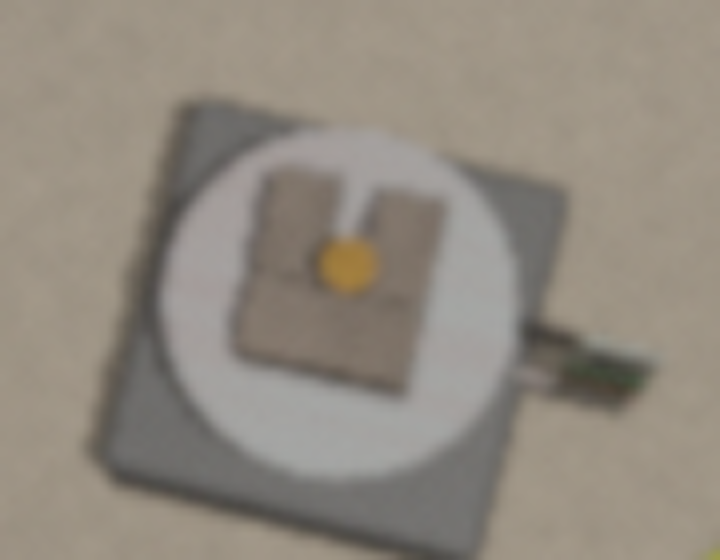

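```bash
python3 - <<'E'
from meas import *
f=viewer.grab_frame("top");g=viewer.grab_frame("side")
c=lambda x,y:[x/8+305-.44,y/8+140-.44]
P,e=tri(f,c(348,265),g,[174/5+310-.4,158/5+150-.4]);print("head",P,e,"sink",.229-P[2])
W=plane(f,[c(274,165),c(446,200),c(402,392),c(236,354)],.123+.032);print("top weight",W.mean(0), np.round(W,4))
crop(g,330,205,360,250,16,"pics/s13.png")
print("ptr",blob(g["image"],(2,150,90),(16,255,255),(325,195,365,260)))
print("top ptr/green",blob(f["image"],(40,40,30),(85,255,255),(365,170,400,200)))
crop(f,365,170,395,200,16,"pics/t13.png")
E
```

```text
head [ 0.59399671 -0.05747785  0.18275725] 0.00286622937307775 sink 0.04624274733807052
top weight [ 0.59265036 -0.05500581  0.155     ] [[ 0.6338 -0.0323  0.155 ]
 [ 0.6201 -0.0936  0.155 ]
 [ 0.5511 -0.0765  0.155 ]
 [ 0.5656 -0.0176  0.155 ]]
ptr [(12, [345.9, 225.2])]
top ptr/green [(3, [383.0, 187.0])]
```

View pics/s13.png

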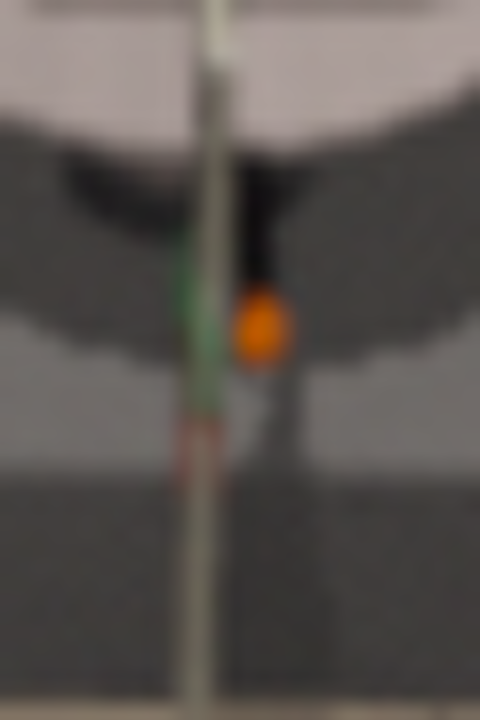

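Sink is about 46 mm by the head height, and about 45.8 mm by the TCP height where the pan took the load. That is inside the green band, and the stack is aligned and flat. The pointer tip at (346,225) lies alongside the green marking (rows ~219–231), so I'm handing in.

```bash
python3 -m inch '[[0,0,0,0],[0,0,0,0],[0,0,0,0],[0,0,0,0]]'; python3 - <<'E'
from rig import bot
print(bot.close_job())
E
```

```text
time_s: 19.47
tool_pos: [0.4598, 0.1119, 0.2181]
ee_rot: [[-0.251, -0.967, -0.044], [-0.968, 0.25, 0.006], [0.005, 0.044, -0.999]]
force: [0.0, 0.7, -0.1]
width: 0.0847
the job is handed in; nothing more can be done
None
```

I loaded two grey weights onto the scale, and my checks put the pointer in the green band. I handed the job in at about 19.5 s; it gives no verdict.

- **Pushing home:** each weight was slid under the head and pushed against the stem, peaking at about 10.9 N for the first and 10.3 N for the second. Each was then lowered until the pan carried it and let go.
- **Pan sink:** about 46 mm measured from the stem head in the two camera views, and about 46 mm from the tool height where the pan took the load. The green band runs from 40.5 to 54 mm.
- **Stack position:** flat in the pictures, with the top weight about 3 mm from the pan's middle. The two weights look in line, but I did not measure the offset between them.
- **Left alone:** I never went near the tub, tin, scraper, the coloured look-alikes or the two spare weights. I did not measure their positions at the end.
- **Small disagreements:**
  - The camera rays missed each other by about 2.5 to 3 mm.
  - The tool tipped about 0.04 rad over the two pushes.
  - The gauge plate is almost edge-on in the side view, so the pointer-against-band reading is only a rough check.

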